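# Index the specimen carousel into its locking hole

### The job

The specimen carousel on the swivel base is standing in its loading slot. Draw the spring index pin, swing the carousel clockwise (seen from above) and let the pin drop fully home into the first round hole after the slot. Never force the pin sideways or down against the plate, leave the things lying around undisturbed, and let go at the end.

Things in the scene. Friction and masses are not known exactly. Their poses are not given: they have to be found in the camera images.
- index_base: Round grey swivel base, 244 mm across, 12 mm high, fixed to the worktop at a varying place and yaw. Origin: centre of its underside, on the vertical turning axis of the carousel. z up; the arm with the index pin points along the base's -y axis when joint carousel reads 0.
- plate_centre (a point): Centre of the face of the bare metal index plate on the base (232 mm across, flat face 30 mm above the worktop); its axes are the base's, not the plate's. On a circle of 100 mm radius the plate has one arc-shaped slot (the loading slot) and, clockwise from it, four round 11.5 mm holes, the second 0.65 rad after the first; all 16 mm deep. The face between them is flat.
- carousel (a joint): Turn of the carousel in rad, growing CLOCKWISE seen from above, from -0.45 to 1.8; starts near 0, pin in the slot. The plate is clamped at another angle each time, not measured: the slot lets go of the pin's centre at a reading between 0.08 and 0.42, the first hole is at a reading between 0.73 and 1.07, to be found by feel or seen. Light friction (1 N at the pin) holds it where it is left.
- housing_top (a point): On the pin's axis, 100 mm from the turning axis, at the top of the 25 mm thick plunger housing on the end of the carousel's grey arm, 62 mm above the worktop. Beside it the carousel carries a white holder disc, 147 mm across with its handles, with five specimens, 64 to 70 mm high, its centre boss 89 mm high.
- index_pin (a joint): Height in m by which the pin is drawn, 0 = fully home, up to 0.015. A spring presses it down: 4.5 N home, 8.5 N fully drawn. Pin 10 mm thick, round nose; home, the nose is 9 mm below the plate face: drawn over 0.009 it is clear, resting on the face it reads 0.0085. Let go, or only pushed sideways at the knob, it rides on the face and drops by itself into a hole; in a closed grip it cannot.
- knob (a point): Middle of the index pin's round black knob, on its vertical axis, 8 mm below its top: 31 mm across, 18 mm high, sides upright in the upper 12 mm. It rises and turns with the pin; with the pin home it is 90 mm above the worktop. Below the knob a 12 mm stem is free over 18 mm. The pin must not be pressed against the plate with more than 20 N.
- timer: White lab timer, 60 x 62 x 17 mm, lying on the worktop; bystander. Origin: centre of its underside.
- sample_box: Small blue sample box with clear lid, 44 x 60 x 26 mm; bystander. Origin: centre of its underside.
- screwdriver: Screwdriver, 178 mm long, 24 mm thick; bystander. Origin: centre of its underside.

How it is judged:
By the outcome, as a careful person would: the job done as asked, in the order asked, and still so for the second after the job is handed in, with the robot touching nothing.
It also fails if it takes over 45 s, if anything falls off the work surface, if the arm or the gripper's body presses on something with over 40 N, if the wrist force passes 120 N, or if a joint passes its speed limit or range.

### The arm

A 7-joint arm with a two-finger parallel gripper is mounted at the origin on a cart in front of the work surface, level with it; the furniture and walls round the work are solid. World frame = base frame: x ahead of the robot, y to its left, z up, the work surface at z = 0. Lengths are in mm, angles in rad, forces in N, time in s.
With the tool pointing down it reaches from about 400 to 850 mm from the base axis. Payload 6.9 kg.
Tool frame: the origin (TCP) lies midway between the tips of the shut fingers; the grasp point (between the pads) lies 19 mm behind it; z points along the fingers, y is the direction in which the jaws open and shut (so a half turn about z gives the same grasp; the last joint's range is limited). The gripper opens to 85 mm and grips with 20 to 120 N. Pads are 22 mm wide; open, the fingers measure 114 mm over their backs; the gripper's body (76 mm by 85 mm) begins 54 mm behind the grasp point. The pads swing forward as they close: fully open they stand 13 mm farther back than shut.
Start: joints at [-1.147, 0.507, -0.238, 1.5, 0.126, 1.149, -0.155], TCP at [195.91, 593.49, 231.275] pointing down, gripper open.
Joint ranges: [-3.08, 3.08], [-0.24, 2.05], [-1.43, 1.35], [0, 2.5], [-1.52, 4.66], [0.17, 1.96], [-2.89, 2.89]. Speed limits (rad/s): [2.39, 2.39, 3.14, 3.14, 3.14, 3.14, 3.14].

### API

Orientations are given as a unit quaternion [x, y, z, w].
In Python, from workcell import observe, get_image, env gives the robot as it stands.
- The arm moves only by the shell command python3 -m jog 'ROWS'. ROWS is JSON, a list that holds one entry, the list of rows, each a list of 5 numbers: the closure, from 0 (fully open) to 1 (shut), then the shift along the tool's x, y, z in m, then the turn about the tool's z in rad. In form: [[[jaw, tx, ty, tz, roll], ...]]. A call has exactly 5 rows; each row is the pose to reach, as a shift and turn from the pose measured when the call began, along the tool's axes at that moment; what a row does not reach only later rows make up. A row lasts 1/8 s, in which the tool goes at most 62.5 mm and 10.7 degrees, less where a joint would pass 70% of its speed; a pose out of reach is approached as far as the arm can. A call with a gripper value outside its range is refused whole. The fingers move at their own pace and stop on an object; the grip force is fixed at half the most. Time passes only in rows, so rows that repeat a pose let the fingers close, or fill a call up. It gives the time, the measured TCP pose, the force and the opening at its end, in the units of the state.
- observe(): the state, without advancing time (a new reading comes with each control period).
- get_image(name): name is "scene" or "top" or "wrist"; returns a dict with "pixels" (420x560x3 uint8, red, green, blue), "camera_matrix" (3x3 intrinsics, pixels), "cam_to_world" (4x4, takes a point from camera to world coordinates). Camera axes: x right, y down, z forward; pixel columns grow to the right and rows downward; lengths in mm; the calibration is good to about 2 mm. A picture is of the moment at which its call begins. There is no depth.
- env.close_job(): hands the job in, once; it reports no verdict.
The state is a dict: "time_s": time; "q": joint angles; "dq": joint speeds; "tau": joint torques, N m; "tcp_pos": TCP position; "eef_rot": TCP orientation; "force": force on the tool from outside, world axes, zero at the start; "wrist_torque": the same for the moment, N m; "grip_width": finger opening in mm.
Only numpy, scipy, OpenCV 4.12 (cv2) and the standard library are available. Lean on these libraries where they do the work, as an engineer would, in place of code of your own. Each camera call takes 0.05 s, during which the arm holds its last target. There are 200 camera calls.

## Working session

There is one attempt and no reset: what is moved stays moved. The work goes in short steps, Python scripts to look and compute and a shell command to move; the robot and the scene stay as the last step left them, time stands still between calls to the robot, and variables do not carry over. Pictures are saved under pics/ and viewed, about 8 in all and at most 12, crops included, and the job is handed in when it is done.

```bash
mkdir -p pics; ls; cat > h.py <<'E'
import numpy as np, cv2
from workcell import observe, get_image, env
from scipy.spatial.transform import Rotation as R
def snap(name,f,crop=None,s=1):
    im=get_image(name); np.savez('pics/'+f+'.npz',K=im['camera_matrix'],T=im['cam_to_world'],p=im['pixels'])
    p=im['pixels'][:,:,::-1]
    if crop: x0,y0,x1,y1=crop; p=p[y0:y1,x0:x1]
    if s!=1: p=cv2.resize(p,None,fx=s,fy=s,interpolation=cv2.INTER_CUBIC)
    cv2.imwrite('pics/'+f+'.png',p)
def px(f,u,v,z):
    d=np.load('pics/'+f+'.npz');T=d['T'];r=T[:3,:3]@np.linalg.inv(d['K'])@[u,v,1.];o=T[:3,3]
    return o+r*(z-o[2])/r[2]
def proj(f,P):
    d=np.load('pics/'+f+'.npz');T=np.linalg.inv(d['T']);c=T[:3,:3]@np.array(P)+T[:3,3];q=d['K']@c
    return q[:2]/q[2]
def st():
    s=observe();print({k:np.round(s[k],4).tolist() for k in ('time_s','tcp_pos','eef_rot','force','grip_width','q')})
    print(np.round(R.from_quat(s['eef_rot']).as_matrix(),3));return s
E
python3 - <<'E'
from h import *
st();snap('top','top0');snap('scene','scene0')
for f in('top0','scene0'):
  d=np.load('pics/'+f+'.npz');print(d['T'].round(2).tolist())
E
```

```text
pics
{'time_s': 0.0, 'tcp_pos': [195.7889, 592.9911, 230.4342], 'eef_rot': [0.1587, 0.9873, -0.0009, -0.0001], 'force': [0.1464, -0.2508, 0.5956], 'grip_width': 85.4608, 'q': [-1.1465, 0.5083, -0.2375, 1.5012, 0.1257, 1.1489, -0.1548]}
[[-0.95   0.313 -0.001]
 [ 0.313  0.95  -0.002]
 [-0.    -0.002 -1.   ]]
[[0.0, -1.0, 0.09, 435.43], [-1.0, -0.0, 0.01, -45.03], [-0.01, -0.09, -1.0, 1034.72], [0.0, 0.0, 0.0, 1.0]]
[[-0.98, 0.17, -0.14, 692.42], [0.22, 0.78, -0.59, 720.31], [0.01, -0.6, -0.8, 1127.93], [0.0, 0.0, 0.0, 1.0]]
```

View pics/top0.png

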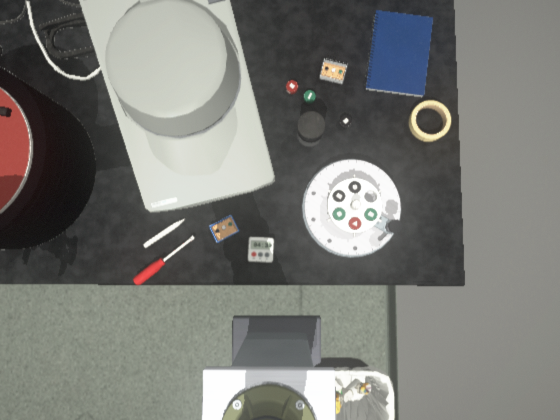

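View pics/scene0.png

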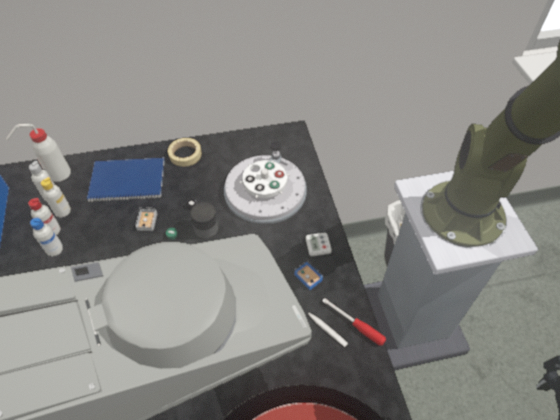

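The top view shows the carousel at about px (351,208), with the pin arm near (388,228). The box is at (224,228), the timer at (261,249) and the screwdriver at (163,262), all well away from the pin. I'll enlarge both views.

```bash
python3 - <<'E'
from h import *
a=np.load('pics/top0.npz')['p'][150:265,295:410,::-1];b=np.load('pics/scene0.npz')['p'][140:230,215:315,::-1]
a=cv2.resize(a,(400,400),interpolation=2);b=cv2.resize(b,(400,360),interpolation=2)
o=np.zeros((400,800,3),np.uint8);o[:,:400]=a;o[:360,400:]=b
o=cv2.resize(o,(800,400));cv2.imwrite('pics/crop0.png',o)
E
```

```text
(no output)
```

View pics/crop0.png

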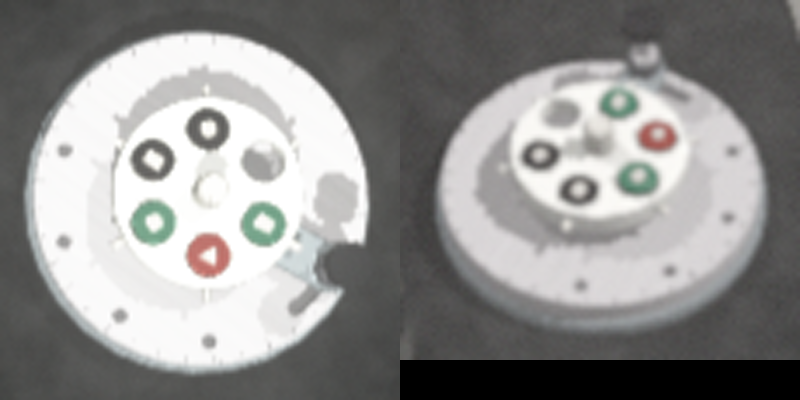

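The enlarged top view (3.48x) shows the knob at (350,266). The slot end is at (300,300). Going clockwise, the holes are at (209,342), (120,316), (64,242) and (64,150). I'll fit these.

```bash
python3 - <<'E'
from h import *
from scipy.optimize import least_squares
d=np.load('pics/top0.npz');g=cv2.cvtColor(d['p'],cv2.COLOR_RGB2GRAY).astype(float)
s=115/400;f=lambda x,y:(295+x*s-.36,150+y*s-.36)
H=[]
for c in [(209,342),(120,316),(64,242),(64,150)]:
    u,v=f(*c);u0,v0=int(round(u)),int(round(v));w=g[v0-4:v0+5,u0-4:u0+5];W=np.clip(np.median(w)-20-w,0,None)
    Y,X=np.mgrid[-4:5,-4:5];m=(X**2+Y**2)<13;W=W*m
    H.append(px('top0',u0+(W*X).sum()/W.sum(),v0+(W*Y).sum()/W.sum(),30)[:2])
H=np.array(H);r=least_squares(lambda c:np.hypot(*(H-c).T)-100,H.mean(0));C=r.x;print('C',C,r.fun)
ang=lambda p:np.arctan2(*(np.array(p)[:2]-C)[::-1])
print('hole ang',[round(ang(h),3) for h in H],H.round(1))
for z in(90,98):
  for c in[(350,266),(346,268)]:
    k=px('top0',*f(*c),z);print(z,k.round(1),np.hypot(*(k[:2]-C)),ang(k))
e=px('top0',*f(298,302),30);print('slotend',ang(e),np.hypot(*(e[:2]-C)))
# scene knob
for c in[(642,22)]:
    k=px('scene0',215+(c[0]-400)/4,140+c[1]/4,90);print('scene knob',k.round(1),np.hypot(*(k[:2]-C)),ang(k))
E
```

```text
C [ 541.99412809 -201.22991378] [-0.01742734 -0.11965892  0.21716502 -0.14765862]
hole ang [np.float64(-3.096), np.float64(2.537), np.float64(1.885), np.float64(1.234)] [[ 442.1 -205.8]
 [ 459.8 -144.5]
 [ 511.1 -105.9]
 [ 575.  -107. ]]
90 [ 490.7 -288.6   90. ] 101.27378256288968 -2.1017331182155483
90 [ 489.4 -285.9   90. ] 99.70006439633782 -2.126357758095125
98 [ 490.2 -286.5   98. ] 99.74302936078249 -2.116250138048006
98 [ 489.  -283.9   98. ] 98.2189019664877 -2.141266999410796
slotend -2.401388811396964 98.44437689621816
scene knob [ 492.3 -290.    90. ] 101.72708462560064 -2.08126115575107
```

```bash
cat >> h.py <<'E'
C=np.array([542.,-201.2])
def rows(ts):
    "ts: list of (x,y,z,yaw of tool y axis in world) -> tool shifts (m) + roll"
    s=observe();M=R.from_quat(s['eef_rot']).as_matrix();p=np.array(s['tcp_pos']);y0=np.arctan2(M[1,1],M[0,1])
    print('t',s['time_s'],'tcp',p.round(1),'yaw',round(y0,3),'F',np.round(s['force'],1),'w',round(s['grip_width'],1),'q',np.round(s['q'],2))
    for t in ts:
        d=M.T@(np.array(t[:3])-p)/1000; a=-((t[3]-y0+np.pi)%(2*np.pi)-np.pi)
        print(np.round(d,4).tolist(),round(a,3))
E
python3 - <<'E'
from h import *
rows([(338,354,232,.55),(430,200,232,.2),(430,100,232,0)])
E
```

```text
t 0.1 tcp [195.8 593.  230.5] yaw 1.252 F [-0.8 -0.7 -0.4] w 85.3 q [-1.15  0.51 -0.24  1.5   0.13  1.15 -0.15]
[-0.2099, -0.1824, -0.0012] 0.702
[-0.3455, -0.2998, -0.001] 1.052
[-0.3769, -0.3948, -0.0008] 1.252
```

```bash
python3 -m jog '[[[0,-0.042,-0.036,0,0.14],[0,-0.084,-0.073,0,0.28],[0,-0.126,-0.109,0,0.42],[0,-0.168,-0.146,0,0.56],[0,-0.21,-0.182,0,0.70]]]'; python3 - <<'E'
from h import *
rows([(430,200,232,.15),(430,100,230,-.1)])
E
```

```text
time_s: 0.72
tcp_pos: [338.8, 352.5, 230.7]
eef_rot: [0.49, 0.872, -0.001, 0.0]
force: [1.6, 0.7, -0.2]
grip_width: 85.4
t 0.725 tcp [338.8 352.5 230.7] yaw 0.547 F [ 1.6  0.7 -0.2] w 85.4 q [-0.84  0.29 -0.02  1.85  0.01  1.   -0.32]
[-0.1777, -0.0015, -0.0011] 0.397
[-0.2631, -0.0535, 0.0011] 0.647
```

```bash
python3 -m jog '[[[0,-0.06,-0.0005,0,0.13],[0,-0.12,-0.001,0,0.26],[0,-0.178,-0.0015,0,0.4],[0,-0.221,-0.028,0,0.52],[0,-0.263,-0.054,0,0.65]]]'; python3 - <<'E'
from h import *
rows([(445,-50,230,-.25),(475,-190,230,-.54)])
E
```

```text
time_s: 1.35
tcp_pos: [429.4, 98.0, 230.8]
eef_rot: [0.744, 0.668, -0.001, 0.0]
force: [1.8, -0.2, 0.8]
grip_width: 85.5
t 1.35 tcp [429.4  98.  230.8] yaw -0.108 F [ 1.8 -0.2  0.8] w 85.5 q [-0.47  0.23  0.23  1.96 -0.06  0.96 -0.31]
[-0.1454, 0.0314, 0.0011] 0.142
[-0.2814, 0.0762, 0.0013] 0.432
```

```bash
python3 -m jog '[[[0,-0.05,0.01,0,0.05],[0,-0.1,0.02,0,0.1],[0,-0.145,0.031,0,0.15],[0,-0.2,0.05,0,0.29],[0,-0.255,0.068,0,0.43]]]'; python3 - <<'E'
from h import *
rows([(490,-287,175,-.54)])
E
```

```text
time_s: 1.98
tcp_pos: [469.8, -164.3, 231.2]
eef_rot: [0.87, 0.492, -0.001, 0.0]
force: [1.0, 0.7, 0.5]
grip_width: 85.2
t 1.975 tcp [ 469.8 -164.3  231.2] yaw -0.541 F [1.  0.7 0.5] w 85.2 q [-0.04  0.33  0.44  1.83 -0.16  1.01 -0.07]
[-0.0947, 0.0805, 0.0564] -0.001
```

```bash
python3 -m jog '[[[0,-0.03,0.026,0,0],[0,-0.06,0.052,0.01,0],[0,-0.094,0.08,0.03,0],[0,-0.094,0.08,0.055,0],[0,-0.094,0.08,0.056,0]]]'; python3 - <<'E'
from h import *
rows([(490,-287,75,-.54)]);snap('wrist','w1')
print(proj('w1',(490,-287,98)),proj('w1',(442.1,-205.8,30)))
E
```

```text
time_s: 2.6
tcp_pos: [488.7, -285.6, 173.5]
eef_rot: [0.871, 0.492, -0.002, -0.001]
force: [-0.5, -0.5, 0.8]
grip_width: 85.7
t 2.6 tcp [ 488.7 -285.6  173.5] yaw -0.542 F [-0.5 -0.5  0.8] w 85.7 q [ 0.21  0.5   0.43  1.74 -0.24  0.95  0.19]
[-0.0003, 0.0023, 0.0984] -0.002
[282.2673784  215.06286664] [194.76371688 147.50575403]
```

View pics/w1.png

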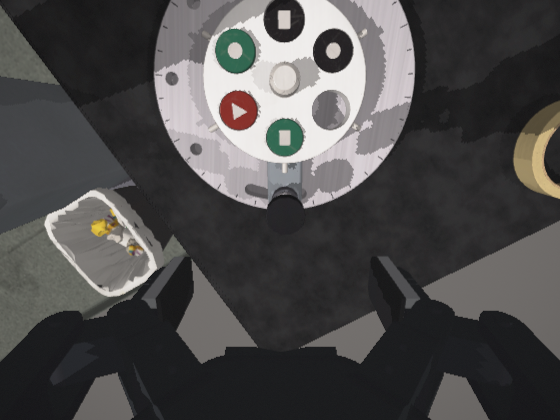

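The wrist view shows the knob centre at about (285.5,211), the slot end at (250,190) and the first hole at (196,149). The finger path is clear.

```bash
python3 - <<'E'
from h import *
C=C
ang=lambda p:np.arctan2(*(p[:2]-C)[::-1])
for z in(98,90):
  for v in (208,211,214):
    k=px('w1',285.5,v,z);print(z,v,k.round(1),np.hypot(*(k[:2]-C)).round(1),ang(k).round(3))
h=px('w1',196.3,149,30);e=px('w1',250,190,30);print(h.round(1),ang(h),np.hypot(*(h[:2]-C)),ang(e))
k=C+100*np.array([np.cos(-2.105),np.sin(-2.105)]);print(k);rows([(*k,120,-2.105+np.pi/2),(*k,71,-2.105+np.pi/2)])
E
```

```text
98 208 [ 495.1 -283.4   98. ] 94.7 -2.09
98 211 [ 493.8 -285.5   98. ] 97.1 -2.09
98 214 [ 492.6 -287.5   98. ] 99.5 -2.091
90 208 [ 493.9 -285.5   90. ] 97.1 -2.089
90 211 [ 492.6 -287.7   90. ] 99.6 -2.09
90 214 [ 491.3 -289.8   90. ] 102.1 -2.09
[ 442.5 -207.7   30. ] -3.076417498998311 99.67982978618004 -2.432164986651011
[ 491.08441771 -287.26743565]
t 2.65 tcp [ 489.4 -285.5  174.6] yaw -0.541 F [-0.   0.6  0.8] w 85.3 q [ 0.21  0.5   0.43  1.74 -0.24  0.95  0.19]
[-0.0005, 0.0025, 0.0546] -0.007
[-0.0004, 0.0026, 0.1036] -0.007
```

```bash
python3 -m jog '[[[0,-0.0005,0.0038,0.03,-0.019],[0,-0.0005,0.0038,0.06,-0.019],[0,-0.0005,0.0038,0.085,-0.019],[0,-0.0005,0.0038,0.1,-0.019],[0,-0.0005,0.0038,0.1036,-0.019]]]'; python3 - <<'E'
from h import *
rows([(492.1,-287.9,71,-.522)]);snap('wrist','w2')
E
```

```text
time_s: 3.28
tcp_pos: [492.4, -287.5, 71.1]
eef_rot: [0.865, 0.501, -0.001, -0.001]
force: [-0.2, -1.2, -0.8]
grip_width: 85.5
t 3.275 tcp [ 492.4 -287.5   71.1] yaw -0.521 F [-0.2 -1.2 -0.8] w 85.5 q [ 0.26  0.63  0.36  1.85 -0.31  0.73  0.27]
[-0.0005, -0.0, 0.0001] 0.001
```

View pics/w2.png

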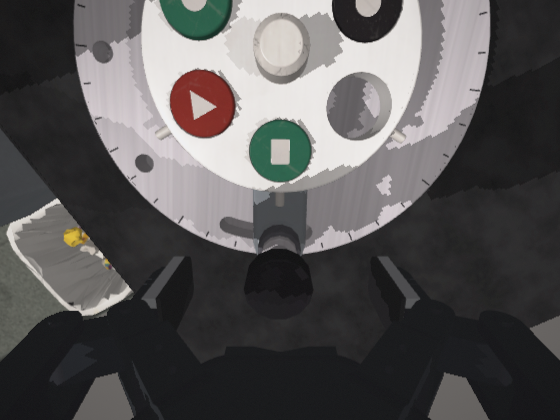

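The knob, at about (279,285), is centred between the fingers. I'll close the gripper.

```bash
python3 -m jog '[[[0.4,-0.0004,0,0,0],[0.55,-0.0004,0,0,0],[0.7,-0.0004,0,0,0],[0.9,-0.0004,0,0,0],[0.9,-0.0004,0,0,0]]]'; python3 - <<'E'
from h import *
rows([(492.1,-287.9,82,-.522)])
E
```

```text
time_s: 3.95
tcp_pos: [492.5, -288.3, 71.9]
eef_rot: [0.865, 0.501, -0.001, -0.0]
force: [-1.2, 0.1, 6.3]
grip_width: 28.8
t 3.95 tcp [ 492.5 -288.3   71.9] yaw -0.521 F [-1.2  0.1  6.3] w 28.8 q [ 0.26  0.62  0.36  1.85 -0.31  0.73  0.27]
[0.0002, -0.0006, -0.0101] 0.001
```

```bash
python3 -m jog '[[[0.9,0,0,-0.003,0],[0.9,0,0,-0.006,0],[0.9,0,0,-0.009,0],[0.9,0,0,-0.012,0],[0.9,0,0,-0.012,0]]]'; python3 - <<'E'
from h import *
rows([(492.1,-287.9,82,-.522)]);snap('wrist','w3')
E
```

```text
time_s: 4.58
tcp_pos: [492.2, -288.2, 83.8]
eef_rot: [0.865, 0.501, -0.001, -0.0]
force: [0.5, -0.1, -7.3]
grip_width: 29.0
t 4.575 tcp [ 492.2 -288.2   83.8] yaw -0.521 F [ 0.5 -0.1 -7.3] w 29.0 q [ 0.25  0.61  0.37  1.84 -0.3   0.75  0.26]
[0.0002, -0.0002, 0.0018] 0.001
```

View pics/w3.png

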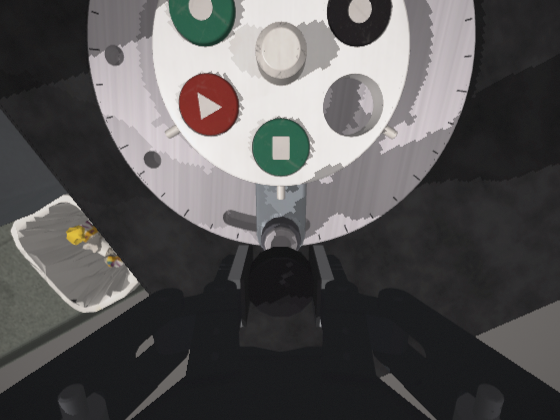

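Drawn: the pull is 7.3 N, matching the spring at about 11–12 mm. Next I'll swing along the arc.

```bash
python3 -m jog '[[[0.9,0.0004,-0.009,0,0.09],[0.9,0.0016,-0.0179,0,0.18],[0.9,0.0036,-0.0267,0,0.27],[0.9,0.0064,-0.0352,0,0.36],[0.9,0.01,-0.0435,0,0.45]]]'; python3 - <<'E'
from h import *
def at(f,z): return (*(C+100.2*np.array([np.cos(f),np.sin(f)])),z,f+np.pi/2)
print(np.arctan2(*(np.array(observe()['tcp_pos'])[:2]-C)[::-1]))
rows([at(-2.091-d,83.8) for d in(.45,.55,.65,.75,.85,.92)])
E
```

```text
time_s: 5.25
tcp_pos: [459.4, -257.6, 83.8]
eef_rot: [0.956, 0.294, -0.001, -0.0]
force: [1.8, -0.9, -9.2]
grip_width: 29.1
-2.5423026565264264
t 5.25 tcp [ 459.4 -257.6   83.8] yaw -0.974 F [ 1.8 -0.9 -9.2] w 29.1 q [ 0.13  0.58  0.51  1.95 -0.42  0.71 -0.08]
[-0.0002, 0.0001, -0.0] -0.004
[0.0003, -0.0099, -0.0] 0.096
[0.0017, -0.0198, 0.0] 0.196
[0.0042, -0.0295, 0.0] 0.296
[0.0076, -0.0389, 0.0] 0.396
[0.0105, -0.0453, 0.0] 0.466
```

```bash
python3 -m jog '[[[0.9,0.0003,-0.0099,0,0.096],[0.9,0.0017,-0.0198,0,0.196],[0.9,0.0042,-0.0295,0,0.296],[0.9,0.0076,-0.0389,0,0.396],[0.9,0.0105,-0.0453,0,0.466]]]'; python3 - <<'E'
from h import *
rows([(459.4,-257.6,81,-.974)]);print(np.arctan2(*(np.array(observe()['tcp_pos'])[:2]-C)[::-1]))
snap('wrist','w4');snap('top','t4',(305,160,400,260),6)
E
```

```text
time_s: 5.88
tcp_pos: [443.1, -214.1, 84.0]
eef_rot: [0.998, 0.064, -0.001, 0.0]
force: [2.4, -1.1, -8.9]
grip_width: 28.4
t 5.875 tcp [ 443.1 -214.1   84. ] yaw -1.443 F [ 2.4 -1.1 -8.9] w 28.4 q [-0.03  0.57  0.65  2.04 -0.53  0.7  -0.48]
[0.0106, 0.0452, 0.003] -0.469
-3.0118008327868497
```

View pics/w4.png

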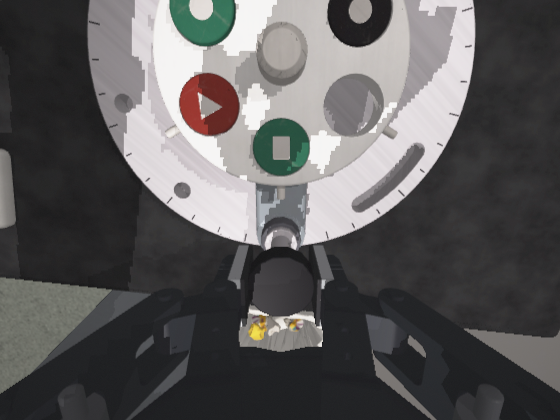

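The slot has moved to the right, at (350–420,150–210). The second hole is at (182,190) and the third at (123,103), so the first hole is hidden under the housing as intended. I'll compute the remaining angle.

```bash
python3 - <<'E'
from h import *
from scipy.optimize import least_squares
H=np.array([px('w4',*p,30)[:2] for p in[(182,190),(123,103)]])
a=lambda p,c:np.arctan2(*(p-c)[::-1])
print([a(h,C)%6.2832 for h in H],np.hypot(*(H-C).T))
p=np.array(observe()['tcp_pos'])[:2]
print('pin',a(p,C)%6.2832, 'hole est',a(H[0],C)%6.2832+.65, a(H[1],C)%6.2832+1.3)
E
```

```text
[np.float64(2.5467999482390526), np.float64(1.88750772920572)] [99.26055173 99.05244488]
pin 3.2680943870930146 hole est 3.1967999482390526 3.18750772920572
```

```bash
python3 -m jog '[[[0.9,0.0001,-0.004,0,0.04],[0.9,0.0001,-0.004,0.0015,0.04],[0.9,0.0001,-0.004,0.0025,0.04],[0.55,0.0001,-0.004,0.0025,0.04],[0.55,0.0001,-0.004,0.0025,0.04]]]'; python3 - <<'E'
from h import *
rows([(459.4,-257.6,81,-.974)]);print(np.arctan2(*(np.array(observe()['tcp_pos'])[:2]-C)[::-1])%6.2832)
snap('wrist','w5',(140,130,420,340),2.5)
E
```

```text
time_s: 6.6
tcp_pos: [442.9, -210.0, 81.8]
eef_rot: [0.999, 0.045, -0.0, 0.0]
force: [-0.3, 0.4, 0.2]
grip_width: 38.7
t 6.6 tcp [ 442.9 -210.    81.8] yaw -1.48 F [-0.3  0.4  0.2] w 38.7 q [-0.04  0.58  0.66  2.05 -0.55  0.69 -0.51]
[0.0121, 0.0489, 0.0008] -0.506
3.230444161215356
```

View pics/w5.png

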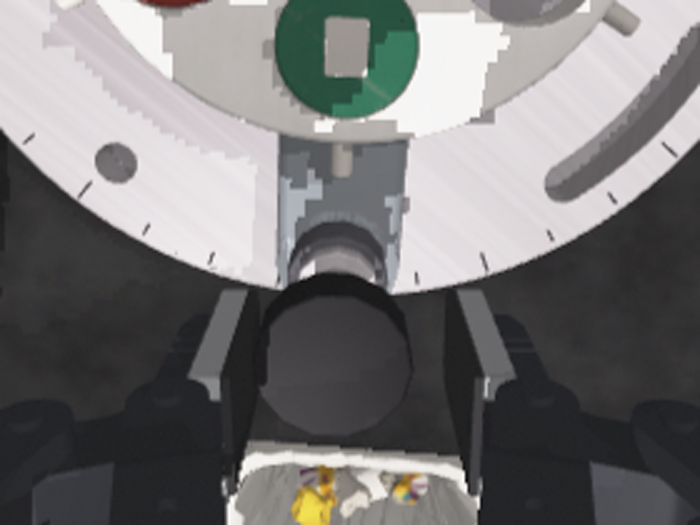

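```bash
python3 - <<'E'
from h import *
for f,tc,ws in(('w3',(492.2,-288.2),109.9),('w4',(443.1,-214.1),110.),('w5',(442.9,-210),106.5),('w5',(442.9,-210),98),('w2',(492.4,-287.5),98)):
  d=np.load('pics/'+f+'.npz');T=np.linalg.inv(d['T']);c=T[:3,:3]@np.array([*tc,ws])+T[:3,3]
  print(f,ws,'depth',c[2].round(1),'width px',(d['K'][0,0]*31/c[2]).round(1),'centre',proj(f,(*tc,ws)).round(1))
E
```

```text
w3 109.9 depth 132.9 width px 69.6 centre [278.7 285.6]
w4 110.0 depth 133.1 width px 69.5 centre [278.5 286.9]
w5 106.5 depth 134.4 width px 68.8 centre [278.5 285.5]
w5 98 depth 142.6 width px 64.9 centre [278.6 275.9]
w2 98 depth 132.1 width px 70.1 centre [278.7 286.4]
```

The knob now shows as about 61 px wide, centred at row 275 of the full image. I predict 65 px and row 276 with the pin home, against 69 px and row 285.5 resting on the face. So the pin seems to have dropped on release. I'll open, back straight off and verify.

```bash
python3 -m jog '[[[0.2,0,0,0,0],[0,0,0,0,0],[0,0,0,-0.03,0],[0,0,0,-0.07,0],[0,0,0,-0.1,0]]]'; python3 - <<'E'
from h import *
rows([(459.4,-257.6,81,-.974)])
snap('wrist','w6')
for r in (98,106.5):
  k=C+100*np.array([np.cos(3.21),np.sin(3.21)]);c=proj('w6',(*k,r));print(r,c.round(1))
  for e in(-15.5,15.5):print(proj('w6',(k[0],k[1]+e,r)).round(1))
E
```

```text
time_s: 7.28
tcp_pos: [443.0, -210.1, 183.2]
eef_rot: [0.999, 0.045, -0.0, 0.001]
force: [1.0, 0.7, -0.0]
grip_width: 85.4
t 7.275 tcp [ 443.  -210.1  183.2] yaw -1.481 F [ 1.   0.7 -0. ] w 85.4 q [-0.15  0.45  0.8   1.93 -0.39  0.93 -0.64]
[0.0121, 0.0486, 0.1023] -0.507
98 [276.5 212.5]
[295.6 214.1]
[257.2 210.9]
106.5 [276.3 215.8]
[296.2 217.5]
[256.4 214.1]
```

View pics/w6.png

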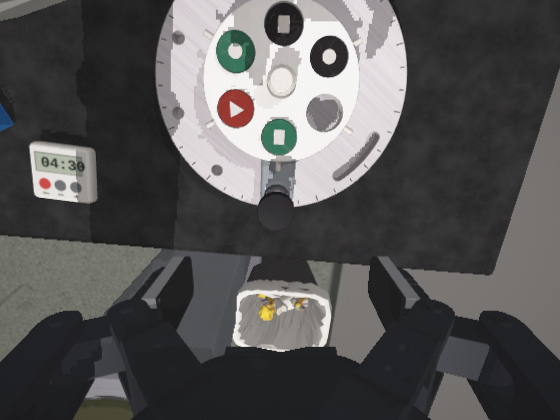

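The knob is at (276,210), and holes 2–4 are at (217,170), (179,112) and (178,38). The slot is on the right, so this is the first hole. I'll compare the knob height closely with the original home view.

```bash
python3 - <<'E'
from h import *
snap('scene','s6')
f=lambda n,x,y,w,h:cv2.resize(np.load(f'pics/{n}.npz')['p'][y:y+h,x:x+w,::-1],(400,300),interpolation=2)
o=np.vstack([np.hstack([f('w1',245,170,80,60),f('w6',236,170,80,60)]),np.hstack([f('scene0',215,140,100,75),f('s6',215,140,100,75)])])
cv2.imwrite('pics/cmp.png',o)
k1=C+100*np.array([np.cos(-2.09),np.sin(-2.09)]);k6=C+100*np.array([np.cos(3.208),np.sin(3.208)])
for n,k in(('w1',k1),('w6',k6),('scene0',k1),('s6',k6)):
  for z in(62,98,106.5):print(n,z,proj(n,(*k,z)).round(1))
E
```

```text
w1 62 [285.1 201.9]
w1 98 [285.6 214.6]
w1 106.5 [285.7 218.2]
w6 62 [276.7 200.6]
w6 98 [276.2 212.5]
w6 106.5 [276.1 215.8]
scene0 62 [275.7 152.6]
scene0 98 [275.6 144. ]
scene0 106.5 [275.6 142. ]
s6 62 [298.2 169.5]
s6 98 [298.5 161.1]
s6 106.5 [298.6 159. ]
```

View pics/cmp.png

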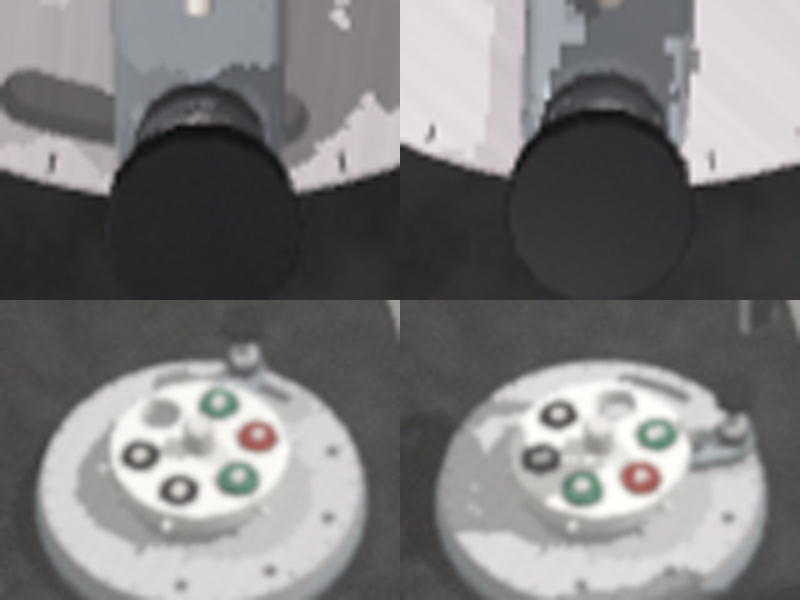

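The knob width is 37 px against 38 px at the start, from a viewpoint 8.6 mm higher. Predictions are 36.7 px home and 38 px raised. Its far edge moved up 3.2 px, against a predicted 2.1 px up if home and 1.2 px down if raised. In the scene camera the arm points at the first hole, and both images agree that the pin is home. I'm handing in.

```bash
python3 -c "
from workcell import env
env.close_job()"
```

```text
the job is handed in; nothing more can be done
```

The pin is in the first round hole after the slot, and the job was handed in at about 7.3 s with the gripper open and 100 mm clear of the knob. I gripped the knob and drew the pin about 12 mm. I then swung the carousel clockwise about 0.97 rad, stopped a few mm short of the hole, lowered the pin close to the plate face and let go. It dropped in by itself while the knob moved about 2 mm further clockwise, with nothing pushing it.

**Drawn before the swing:** the pull was 7.3 N, which fits the spring at about 11–12 mm. The force readings during the swing never passed about 10 N.

**Right hole:** the pin ended at about 3.21 rad in world angle. My image estimates for the first hole were 3.19–3.21 rad. Holes 2 to 4 and the slot are all visible elsewhere on the plate.

**Fully home:** this rests on the pictures only; I did no touch test.
- Knob size and position match the pin being home rather than resting on the face (8.5 mm higher), to within about 1–2 mm.
- The fit was not exact. Right after release the knob looked slightly smaller than predicted for home. In the last picture its edge sat about 1 px lower than predicted. Both point to home rather than raised.

**Bystanders:** the arm stayed well clear of the timer, sample box and screwdriver, but I did not compare their positions afterwards.

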